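# Crank the lid press until the jar's snap lid is home

### The job

A jar stands under the lid press with its snap lid still loose on top. Hook the fingers into the ring of the crank and wind the press down, clockwise seen from above, at a steady pace: the crank goes heavy once in every turn and then wants to run ahead, so hold it back and never let it spin away. Stop when you feel the lid is fully home, without crushing the jar, then back the crank off until the press no longer touches the lid, let go, and leave the other jars and the utensils alone.

Things in the scene. Friction and masses are not known exactly. Their poses are not given: they have to be found in the camera images.
- press: fixed steel screw press on a white 12 mm board: two posts carry a grey head 90 x 200 mm (long along its y), top 199 mm over the table. Origin: on the table under the screw axis, z up; the crank turns about the vertical line through it. Under the head a ram with a rubber foot, 56 mm wide, 20 N/mm, goes down 7.2 mm per rad of crank; at crank 0 its face is 158 mm over the table
- finger_ring (a point): centre of the upper rim of the crank's steel finger ring, 232 mm over the table, 75 mm from the crank axis. Vertical open bore 48 mm wide, outside 60, 20 mm tall; rigid on the crank, it turns round fingers that keep their direction. Fingers spread to 38 mm over their backs nearly fill it. A 32 mm sleeve on the crank axis rises to 264 mm; nothing else stands above the ring
- crank (a joint): crank angle, rad, grows clockwise from above (ram down); at 0 the ring is on the press's -x side. Friction 0.2 N m (2.7 N at the ring; can hide in a reading at rest). Heavy points at pi, 3 pi, 5 pi: up to 0.45 N m (6 N) more in the 2 rad before, pushing ahead after; left within 1.2 rad of 0, 2 pi, 4 pi it stays, elsewhere it may run. 10 N of ram force adds 1 N. Over 6 rad/s is spinning away
- jar_tall: glass jar with a flat metal snap lid, 66 mm wide, the tallest of the three, about 10 cm tall (exact height is to be felt); origin at the centre of its underside, z up. One of the three jars stands under the ram, the other two beside the press on the board and stay as they are
- jar_tall_lid (a joint): how far the snap lid of jar_tall has gone down, m: 0 loose, 0.005 fully home. It moves against about 20 N and then stops hard. A jar is crushed by more than 110 N from the ram (about 14 N at the ring on an easy part of the turn)
- jar_mid: glass jar with a flat metal snap lid, 72 mm wide, about 6 cm tall (exact height is to be felt); origin at the centre of its underside, z up. One of the three jars stands under the ram, the other two beside the press on the board and stay as they are
- jar_mid_lid (a joint): how far the snap lid of jar_mid has gone down, m: 0 loose, 0.005 fully home. It moves against about 20 N and then stops hard. A jar is crushed by more than 110 N from the ram (about 14 N at the ring on an easy part of the turn)
- jar_low: glass jar with a flat metal snap lid, 72 mm wide, the lowest, about 5 cm tall (exact height is to be felt); origin at the centre of its underside, z up. One of the three jars stands under the ram, the other two beside the press on the board and stay as they are
- jar_low_lid (a joint): how far the snap lid of jar_low has gone down, m: 0 loose, 0.005 fully home. It moves against about 20 N and then stops hard. A jar is crushed by more than 110 N from the ram (about 14 N at the ring on an easy part of the turn)
- spoon: loose spoon lying on the table, far to the left; to be left alone
- brush: loose brush lying on the table, far to the right; to be left alone
Mind the look-alikes: they are no part of the job. What is shaped like the jar_mid but red is not meant. Leave any green or red look-alike of the jar_tall alone.

How it is judged:
By the outcome, as a careful person would: the job done as asked, in the order asked, and still so for the second after the job is handed in, with the robot touching nothing.
It also fails if it takes over 72 s, if anything falls off the work surface, if the arm or the gripper's body presses on something with over 40 N, if the wrist force passes 120 N, or if a joint passes its speed limit or range.

### The arm

A 6-joint arm with a two-finger parallel gripper is mounted at the origin on the work surface. World frame = base frame: x ahead of the robot, y to its left, z up, the work surface at z = 0. Lengths are in mm, angles in degrees, forces in N, time in s.
With the tool pointing down it reaches from about 350 to 850 mm from the base axis. Payload 8.1 kg.
Tool frame: the origin (TCP) lies at the very end of the fingers, on their centre line; the grasp point (between the pads) lies 19 mm behind it; z points along the fingers, y is the line along which they close (so a half turn about z gives the same grasp; the last joint's range is limited). The gripper opens to 85 mm and grips with 20 to 120 N. Pads are 22 mm wide; open, the fingers measure 114 mm over their backs; the gripper's body (76 mm by 85 mm) begins 54 mm behind the grasp point. The pads swing forward as they close: fully open they stand 13 mm farther back than shut.
Start: joints at [72.17, 7.471, 85.268, -0, 87.261, -4.893], TCP at [134.309, 584.779, 231.292] pointing down, gripper open.
Joint ranges: [-169.43, 169.43], [-51.17, 129.36], [1.28, 143.12], [-76.62, 256.62], [0, 156.53], [-152.29, 152.29]. Speed limits (degrees/s): [136.94, 136.94, 159.86, 180, 180, 180].

### API

Orientations are given as [roll, pitch, yaw] about the fixed x, y, z axes, in that order (R = Rz(yaw) Ry(pitch) Rx(roll)).
In Python, from bench import sense, eyes, job, models gives the robot as it stands. The module is installed in compiled form; this text tells all that it offers.
- The arm moves only by the tool apply_moves, never from a script. Its argument "rows" is a list of rows, each a list of 6 numbers: the shift along the tool's x, y, z in mm, then the turn, a rotation vector about the tool's x, y, z in rad. In form: [[dx, dy, dz, rx, ry, rz], ...]. A call has exactly 5 rows; each row shifts and turns the commanded pose from where the row before left it, along the tool's axes as they then stand; what a row does not reach is not made up. A row lasts 1/8 s, in which the tool goes at most 62.5 mm and 10.7 degrees, less where a joint would pass 70% of its speed; a pose out of reach is approached as far as the arm can. A call is refused whole if a number of a shift passes 62.5 or a number of a turn 0.188, either way. A call with a gripper value outside its range is refused whole. "fingers" is the finger opening in mm, from 0 to 85.4, set as the call begins (left out, the last holds). The fingers move at their own pace and stop on an object; "grip_force" is the grip in N (left out, the last holds). Time passes only in rows, so rows that do not move let the fingers close, or fill a call up. It gives the time, the measured TCP pose, the force, the opening and the grip force at its end, in the units of the state.
- sense(): the state, without advancing time (a new reading comes with each control period).
- eyes.snapshot(name): name is "scene" or "top" or "wrist"; returns (picture, depth): 400x640x3 uint8, red, green, blue; 400x640 float32, mm along the optical axis (not along the pixel's ray), 0 where there is no reading.
- eyes.get_calibration(name): a dict with "intrinsics" (3x3 intrinsics, pixels), "R" (3x3) and "t" (3): a world point X has camera coordinates R X + t; the wrist camera has in their place "mount" (4x4, takes a point from camera to tool coordinates, whose origin is the TCP and whose axes are the flange's). Camera axes: x right, y down, z forward; pixel columns grow to the right and rows downward; lengths in mm; the calibration is good to about 2 mm. The wrist camera is an equidistant fisheye: a pixel r from the principal point sees the ray r / f radians off the axis. A picture is of the moment at which its call begins: read the wrist's pose just before it. get_calibration takes no time and is no camera call.
- job.hand_in(): hands the job in; it is judged then, once.
Trained networks look in the newest picture that a camera, given by its name, has taken for a name from the list of things; names that differ only in an ending like _2 or _b are one class to them, and where a whole thing is asked for, a point or a joint stands for the part that bears it (a point fixed in the world has none). Each returns a list of dicts, best first, with "confidence" (0 to 1); they miss things now and then, are a little off and sometimes report something else, mostly with a low value. They report only what shows in the picture. A call takes as long as a camera call. They do not tell look-alikes from the thing itself.
- models.boxes_of(name, camera): "xyz" ([x, y, z] in mm, in world coordinates, good to about 4 mm: the middle of the surface that is visible of it).
- models.cut_out(name, camera): "pixels" (400x640 bool, what is visible of it).
- models.place_of(name, camera): "xyz" ([x, y, z] in mm, in world coordinates, good to about 4 mm: a listed point, or the origin of a listed thing).
The state is a dict: "time": time; "joint_pos": joint angles; "qd": joint speeds; "joint_efforts": joint torques, N m; "tool_pos": TCP position; "tcp_rot": TCP orientation; "ft_force": force on the tool from outside, world axes, zero at the start; "wrist_torque": the same for the moment, N m; "finger_gap": finger opening in mm; "grip_force": force on a finger pad.
Only numpy, scipy, OpenCV 4.12 (cv2) and the standard library are available. Lean on these libraries where they do the work, as an engineer would, in place of code of your own. Each camera call takes 0.05 s, during which the arm holds its last target. There are 200 camera calls.

## Working session

There is one attempt and no reset: what is moved stays moved. The work goes in short steps, Python scripts to look and compute and a tool call to move; the robot and the scene stay as the last step left them, time stands still between calls to the robot, and variables do not carry over. Pictures are saved under pics/ and viewed, at most 10 in all, crops included, and the job is handed in when it is done.

Besides the shell and the picture viewer there is one more tool, called after ">>>" as name(argument=value, ...) on one line, values as JSON. apply_moves: Moves the arm, as the interface text tells. Its arguments: {"type":"object","properties":{"rows":{"type":"array"},"fingers":{"type":"number"},"grip_force":{"type":"number"}},"required":["rows"]}

```bash
mkdir -p pics; python3 - <<'E'
from bench import sense, eyes, job, models
import cv2,numpy as np
s=sense(); print({k:np.round(v,3).tolist() for k,v in s.items()})
for c in ("scene","top"):
    p,d=eyes.snapshot(c); cv2.imwrite(f"pics/{c}1.png",p[:,:,::-1])
    for n in ("press","finger_ring","jar_tall","jar_mid","jar_low"):
        r=models.place_of(n,c); print(c,n,[(np.round(x["xyz"],1).tolist(),round(x["confidence"],2)) for x in r[:4]])
E
```

```text
{'time': 0.0, 'joint_pos': [72.171, 7.515, 85.329, 0.001, 87.26, -4.894], 'qd': [-0.068, -0.012, -0.063, -0.021, 0.029, -0.035], 'joint_efforts': [0.001, -56.939, -50.056, -0.0, 0.015, 0.0], 'tool_pos': [134.125, 584.263, 230.249], 'tcp_rot': [-179.896, -0.01, 167.065], 'ft_force': [-0.123, -0.132, -0.118], 'wrist_torque': [0.011, -0.007, -0.007], 'grip_force': 0.0, 'finger_gap': 84.919}
scene press []
scene finger_ring [([533.0, 12.4, 234.8], 0.94), ([594.4, -30.7, 13.4], 0.54)]
scene jar_tall [([523.4, -181.9, 14.7], 0.78), ([703.8, -234.3, -0.3], 0.72), ([461.8, -295.3, -1.7], 0.71)]
scene jar_mid [([849.8, -53.3, 1.2], 0.86), ([837.8, 186.1, -0.3], 0.59)]
scene jar_low [([592.7, -32.1, 11.8], 0.92)]
top press []
top finger_ring [([531.1, 21.1, 230.3], 0.9)]
top jar_tall [([704.9, -232.0, 0.8], 0.82), ([526.5, -182.8, 10.7], 0.79), ([466.8, -296.0, -2.7], 0.62)]
top jar_mid [([707.8, 88.5, 11.7], 0.82), ([836.1, 181.1, -0.5], 0.75), ([850.4, -46.3, 1.7], 0.75)]
top jar_low []
```

View pics/scene1.png

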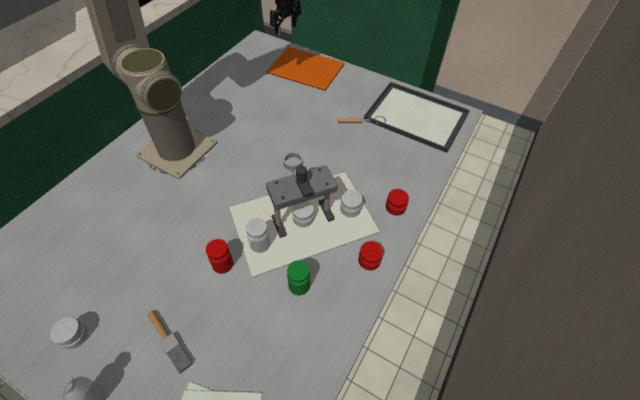

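View pics/top1.png

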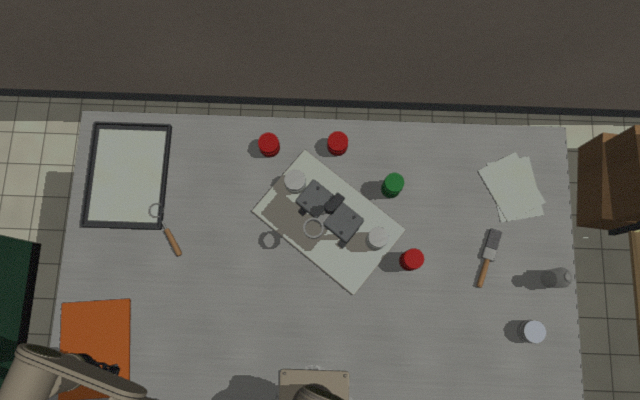

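Top view: the press head spans about (310,195)-(350,225), and the ring is at (314,228), so the crank is near 0. jar_low is under the ram. Next I measure the axis, ring and head direction from depth.

```bash
cat > h.py <<'E'
from bench import sense, eyes, job, models
import cv2,numpy as np
def cloud(c):
    p,d=eyes.snapshot(c); k=eyes.get_calibration(c); K=k["intrinsics"];R=np.array(k["R"]);t=np.array(k["t"])
    v,u=np.mgrid[:400,:640]; X=np.stack([(u-K[0][2])/K[0][0]*d,(v-K[1][2])/K[1][1]*d,d],-1)
    return p,d,(X-t)@R
E
python3 - <<'E'
from h import *
for c in("top","scene"):
    p,d,W=cloud(c); ok=(d>0)&(abs(W[...,0]-580)<200)&(abs(W[...,1])<200)
    for lo,hi in((190,206),(222,240),(255,275)):
        m=ok&(W[...,2]>lo)&(W[...,2]<hi)
        if m.sum()<3: print(c,lo,m.sum());continue
        q=W[m]; r=cv2.minAreaRect(q[:,:2].astype(np.float32))
        print(c,lo,m.sum(),np.round(q.mean(0),1),np.round(r[0],1),np.round(r[1],1),round(r[2],1))
    m=ok&(W[...,2]>222)&(W[...,2]<240)
    q=W[m]; q=q[np.hypot(q[:,0]-532,q[:,1]-18)<40]
    A=np.c_[q[:,:2],np.ones(len(q))]; s=np.linalg.lstsq(A,(q[:,:2]**2).sum(1),rcond=None)[0]
    print(c,"ring",len(q),s[:2]/2,np.sqrt(s[2]+(s[:2]**2).sum()/4),q[:,2].mean(), cv2.minEnclosingCircle(q[:,:2].astype(np.float32)))
    # board
    m=ok&(W[...,2]>7)&(W[...,2]<17)&(p.min(-1)>60); 
    r=cv2.minAreaRect(W[m][:,:2].astype(np.float32)); print("board",r)
E
```

```text
top 190 1639 [586.8 -25.9 198. ] [586.1 -23.3] [200.7 103.8] 53.4
top 222 167 [540.9  10.7 230.1] [559.9 -15.4] [ 59.  153.8] 41.1
top 255 96 [587.9 -25.1 262.8] [588.2 -24.4] [29.6 28.9] 1.8
top ring 140 [529.13723127  20.01273087] 27.295606644322284 230.70147087010636 ((529.8577880859375, 19.714107513427734), 30.755596160888672)
board ((579.8153686523438, 0.0031890869140625), (399.822998046875, 399.490478515625), 89.97512817382812)
scene 190 1372 [589.4 -35.3 198.9] [591.1 -29.9] [201.   98.7] 51.5
scene 222 222 [ 5.504e+02 -5.000e-01  2.298e+02] [562.  -17.3] [ 58.8 159.7] 44.3
scene 255 91 [589.9 -30.  262.9] [587.5 -28. ] [29.3 30.8] 45.0
scene ring 158 [529.4054607   16.77571596] 27.238003926506035 230.475872052863 ((528.635986328125, 16.76654624938965), 32.157196044921875)
board ((580.0792846679688, 0.1284637451171875), (400.0252685546875, 399.3415222167969), 89.83279418945312)
```

>>> apply_moves(rows=[[0,0,-22,0,0,-0.1129],[0,0,-22,0,0,-0.1129],[-26,-38,0,0,0,0],[-26,-38,0,0,0,0],[-26,-38,0,0,0,0]], fingers=9, grip_force=30)

```text
time: 1.32
tool_pos: [212.9, 469.7, 275.4]
tcp_rot: [180.0, 0.0, -180.0]
ft_force: [0.6, -0.5, 0.1]
finger_gap: 9.0
grip_force: 0.0
```

>>> apply_moves(rows=[[-34,-49,0,0,0,0],[-34,-49,0,0,0,0],[-34,-49,0,0,0,0],[-34,-49,0,0,0,0],[-34,-49,0,0,0,0]])

```text
time: 1.95
tool_pos: [383.2, 224.1, 275.7]
tcp_rot: [180.0, 0.1, -180.0]
ft_force: [1.2, 0.1, -0.2]
finger_gap: 8.7
grip_force: 0.0
```

>>> apply_moves(rows=[[-34,-49,0,0,0,0],[-34,-49,0,0,0,0],[-34,-49,0,0,0,0],[-30,-40,0,0,0,0],[-15.2,-20.8,0,0,0,0]])

```text
time: 2.58
tool_pos: [530.5, 15.5, 275.1]
tcp_rot: [-180.0, 0.0, 179.9]
ft_force: [-0.9, -0.1, -0.5]
finger_gap: 9.1
grip_force: 0.0
```

>>> apply_moves(rows=[[0,0,0,0,0,0],[0,0,0,0,0,0],[0,0,0,0,0,0],[0,0,0,0,0,0],[0,0,0,0,0,0]])

```text
time: 3.2
tool_pos: [529.4, 18.5, 275.5]
tcp_rot: [180.0, 0.0, -180.0]
ft_force: [-0.4, 0.0, -0.4]
finger_gap: 8.8
grip_force: 0.0
```

```bash
python3 - <<'E'
from h import *
s=sense(); print({k:np.round(v,2).tolist() for k,v in s.items()})
k=eyes.get_calibration("wrist"); print(np.round(k["mount"],3).tolist(), np.array(k["intrinsics"]).tolist())
p,d=eyes.snapshot("wrist"); cv2.imwrite("pics/w1.png",p[:,:,::-1])
print(models.place_of("finger_ring","wrist")[:2])
E
```

```text
{'time': 3.2, 'joint_pos': [-3.55, -4.32, 92.7, 0.0, 91.61, -93.59], 'qd': [-0.3, 0.23, -0.14, -0.12, -0.05, -0.17], 'joint_efforts': [0.05, -46.63, -50.53, 0.0, 0.0, 0.0], 'tool_pos': [529.39, 18.49, 275.48], 'tcp_rot': [180.0, 0.02, -179.95], 'ft_force': [-0.41, 0.02, -0.44], 'wrist_torque': [-0.02, -0.03, 0.05], 'grip_force': 0.0, 'finger_gap': 8.84}
[[-0.001, -0.955, -0.296, 74.579], [1.0, -0.001, 0.0, 1.102], [-0.001, -0.296, 0.955, -143.291], [0.0, 0.0, 0.0, 1.0]] [[309.70691628693146, 0.0, 324.22010527196255], [0.0, 309.70691628693146, 198.87448960474364], [0.0, 0.0, 1.0]]
[{'xyz': [529.6, 20.0, 231.9], 'confidence': 0.69}, {'xyz': [479.1, -557.8, 1.2], 'confidence': 0.48}]
```

View pics/w1.png

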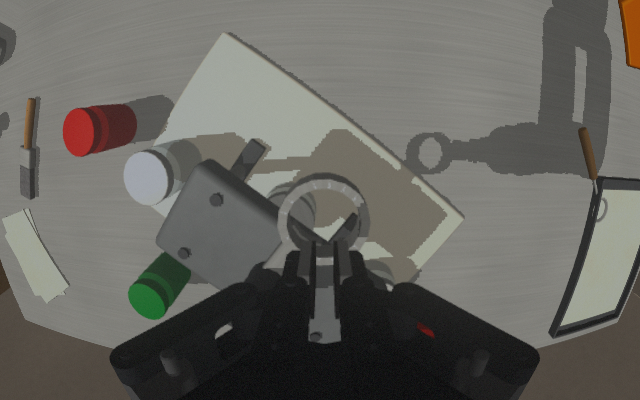

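The wrist view shows the ring at about (323,218), straight ahead of the fingertips. I'll enter with the fingers shut for more clearance, then spread them. First I refine the ring centre.

```bash
cat >> h.py <<'E'
from scipy.spatial.transform import Rotation as Ro
def wcloud():
    s=sense(); p,d=eyes.snapshot("wrist"); k=eyes.get_calibration("wrist"); K=k["intrinsics"]; M=np.array(k["mount"])
    v,u=np.mgrid[:400,:640]; a=(u-K[0][2])/K[0][0]; b=(v-K[1][2])/K[1][1]; th=np.hypot(a,b)+1e-9
    g=np.where(th<1.4,np.tan(np.minimum(th,1.4)),0)/th; X=np.stack([a*g*d,b*g*d,d],-1)
    T=X@M[:3,:3].T+M[:3,3]; R=Ro.from_euler("xyz",s["tcp_rot"],degrees=True).as_matrix()
    return p,d,T@R.T+np.array(s["tool_pos"])
E
python3 - <<'E'
from h import *
p,d,W=wcloud(); v,u=np.mgrid[:400,:640]
m=(d>0)&(W[...,2]>226)&(W[...,2]<237)&(np.hypot(W[...,0]-529,W[...,1]-19)<36)&(v<245)
q=W[m]; A=np.c_[q[:,:2],np.ones(len(q))]; s=np.linalg.lstsq(A,(q[:,:2]**2).sum(1),rcond=None)[0]
print(len(q),s[:2]/2,np.sqrt(s[2]+(s[:2]**2).sum()/4),q.mean(0),q.min(0),q.max(0))
m=(d>0)&(W[...,2]>193)&(W[...,2]<205); print(m.sum(),W[m].mean(0)); 
E
```

```text
1936 [528.19811954  19.14328195] 26.75846174587009 [518.02146938  19.28058076 232.24840637] [498.84935895 -10.9317331  226.03317344] [546.98906977  49.43403962 234.73243209]
11228 [560.79877063 -53.36888984 199.55873654]
```

>>> apply_moves(rows=[[0,0,8,0,0,0],[0,0,8,0,0,0],[0,0,8,0,0,0],[0,0,6,0,0,0],[0,0,4,0,0,0]], fingers=0)

```text
time: 3.98
tool_pos: [529.4, 18.0, 240.7]
tcp_rot: [180.0, -0.0, 180.0]
ft_force: [-0.4, 0.7, 0.2]
finger_gap: -0.1
grip_force: 0.0
```

>>> apply_moves(rows=[[0.4,1,3,0,0,0],[0,0,4,0,0,0],[0,0,6,0,0,0],[0,0,7,0,0,0],[0,0,7,0,0,0]])

```text
time: 4.6
tool_pos: [529.0, 19.0, 213.7]
tcp_rot: [180.0, -0.0, 180.0]
ft_force: [0.6, 0.1, -0.6]
finger_gap: 0.2
grip_force: 0.0
```

>>> apply_moves(rows=[[0,0,0,0,0,0],[0,0,0,0,0,0],[0,0,0,0,0,0],[0,0,0,0,0,0],[0,0,0,0,0,0]], fingers=9)

```text
time: 5.22
tool_pos: [529.2, 19.0, 214.4]
tcp_rot: [-180.0, 0.0, -180.0]
ft_force: [0.7, -0.1, -1.3]
finger_gap: 9.2
grip_force: 0.0
```

```bash
python3 - <<'E'
import numpy as np
k=np.arange(51);a=np.radians(142.5-7.2*k);P=np.round(75*np.c_[-np.cos(a),np.sin(a)],1)
D=np.round(np.diff(P,axis=0),1)
for c in range(10): print(c,[list(map(float,r)) for r in D[5*c:5*c+5]])
E
```

```text
0 [[-6.2, 7.1], [-7.0, 6.2], [-7.8, 5.4], [-8.4, 4.3], [-8.8, 3.2]]
1 [[-9.2, 2.1], [-9.4, 0.9], [-9.4, -0.2], [-9.3, -1.4], [-9.0, -2.6]]
2 [[-8.7, -3.7], [-8.1, -4.7], [-7.5, -5.8], [-6.7, -6.6], [-5.8, -7.4]]
3 [[-4.8, -8.1], [-3.8, -8.6], [-2.7, -9.1], [-1.5, -9.3], [-0.4, -9.4]]
4 [[0.9, -9.3], [2.0, -9.2], [3.1, -8.9], [4.2, -8.4], [5.3, -7.9]]
5 [[6.2, -7.1], [7.0, -6.2], [7.8, -5.4], [8.4, -4.3], [8.8, -3.2]]
6 [[9.2, -2.1], [9.4, -0.9], [9.4, 0.2], [9.3, 1.4], [9.0, 2.6]]
7 [[8.7, 3.7], [8.1, 4.7], [7.5, 5.8], [6.7, 6.6], [5.8, 7.4]]
8 [[4.8, 8.1], [3.8, 8.6], [2.7, 9.1], [1.5, 9.3], [0.4, 9.4]]
9 [[-0.9, 9.3], [-2.0, 9.2], [-3.1, 8.9], [-4.2, 8.4], [-5.3, 7.9]]
```

>>> apply_moves(rows=[[-6.2,7.1,0,0,0,0],[-7.0,6.2,0,0,0,0],[-7.8,5.4,0,0,0,0],[-8.4,4.3,0,0,0,0],[-8.8,3.2,0,0,0,0]])

```text
time: 5.85
tool_pos: [568.5, 42.2, 214.4]
tcp_rot: [-179.7, 0.0, 179.9]
ft_force: [-0.4, -13.8, -2.1]
finger_gap: 8.6
grip_force: 5.4
```

>>> apply_moves(rows=[[-9.2,2.1,0,0,0,0],[-9.4,0.9,0,0,0,0],[-9.4,-0.2,0,0,0,0],[-9.3,-1.4,0,0,0,0],[-9.0,-2.6,0,0,0,0]])

```text
time: 6.48
tool_pos: [613.1, 45.0, 213.4]
tcp_rot: [179.9, -0.2, -180.0]
ft_force: [-5.9, 0.6, 0.5]
finger_gap: 8.9
grip_force: 2.3
```

```bash
cat > an.py <<'E'
import numpy as np
from bench import sense
s=sense();A=np.array([588.5,-26.6]);p=np.array(s["tool_pos"])[:2]-A;f=np.array(s["ft_force"])
r=p/np.hypot(*p);t=np.array([r[1],-r[0]])
print("t",s["time"],"phase",round((142.5-np.degrees(np.arctan2(p[1],p[0])))%360,1),"rad",np.hypot(*p).round(2),"F resist",round(-f[:2]@t,2),"radial(out+)",round(f[:2]@r,2),"fz",f[2].round(2),"pos",np.round(s["tool_pos"],1))
E
python3 an.py
```

```text
t 6.475 phase 71.4 rad 75.68 F resist 5.73 radial(out+) -1.35 fz 0.47 pos [613.1  45.  213.4]
```

>>> apply_moves(rows=[[-8.7,-3.7,0,0,0,0],[-8.1,-4.7,0,0,0,0],[-7.5,-5.8,0,0,0,0],[-6.7,-6.6,0,0,0,0],[-5.8,-7.4,0,0,0,0]])

```text
time: 7.1
tool_pos: [648.9, 17.7, 213.0]
tcp_rot: [179.9, -0.3, -179.9]
ft_force: [-10.2, 3.8, 1.9]
finger_gap: 9.1
grip_force: 4.6
```

>>> apply_moves(rows=[[-4.8,-8.1,0,0,0,0],[-3.8,-8.6,0,0,0,0],[-2.7,-9.1,0,0,0,0],[-1.5,-9.3,0,0,0,0],[-0.4,-9.4,0,0,0,0]])

```text
time: 7.72
tool_pos: [662.5, -25.5, 212.9]
tcp_rot: [179.8, -0.3, -179.9]
ft_force: [-6.7, 9.0, 0.4]
finger_gap: 9.0
grip_force: 4.9
```

```bash
python3 an.py
```

```text
t 7.725 phase 141.6 rad 74.03 F resist 9.08 radial(out+) -6.54 fz 0.4 pos [662.5 -25.5 212.9]
```

>>> apply_moves(rows=[[1.2,-9.2,0,0,0,0],[2.0,-9.2,0,0,0,0],[3.1,-8.9,0,0,0,0],[4.2,-8.4,0,0,0,0],[5.3,-7.9,0,0,0,0]])

```text
time: 8.35
tool_pos: [647.8, -69.8, 213.3]
tcp_rot: [179.8, -0.1, -179.9]
ft_force: [-1.3, 7.0, -0.9]
finger_gap: 8.8
grip_force: 2.8
```

>>> apply_moves(rows=[[6.2,-7.1,0,0,0,0],[7.0,-6.2,0,0,0,0],[7.8,-5.4,0,0,0,0],[8.4,-4.3,0,0,0,0],[8.8,-3.2,0,0,0,0]])

```text
time: 8.98
tool_pos: [608.8, -100.1, 214.4]
tcp_rot: [-179.9, -0.0, 179.9]
ft_force: [-1.0, -7.9, -0.9]
finger_gap: 8.9
grip_force: 3.3
```

```bash
python3 an.py
```

```text
t 8.975 phase 217.1 rad 76.29 F resist -3.1 radial(out+) 7.32 fz -0.91 pos [ 608.8 -100.1  214.4]
```

>>> apply_moves(rows=[[9.5,-2.9,0,0,0,0],[9.6,-1.7,0,0,0,0],[9.6,-0.0,0,0,0,0],[9.3,1.4,0,0,0,0],[9.0,2.6,0,0,0,0]])

```text
time: 9.6
tool_pos: [562.0, -98.8, 214.3]
tcp_rot: [180.0, -0.0, -180.0]
ft_force: [-2.4, 0.5, 0.6]
finger_gap: 9.1
grip_force: 1.1
```

>>> apply_moves(rows=[[8.7,3.7,0,0,0,0],[8.1,4.7,0,0,0,0],[7.5,5.8,0,0,0,0],[6.7,6.6,0,0,0,0],[5.8,7.4,0,0,0,0]])

```text
time: 10.22
tool_pos: [525.6, -70.5, 214.4]
tcp_rot: [-180.0, 0.0, -180.0]
ft_force: [-0.3, 0.4, -0.1]
finger_gap: 8.9
grip_force: 0.2
```

```bash
sed -i 's/588.5,-26.6/587.8,-28.4/' an.py; python3 an.py
```

```text
t 10.225 phase 288.4 rad 75.08 F resist -0.46 radial(out+) 0.03 fz -0.12 pos [525.6 -70.5 214.4]
```

>>> apply_moves(rows=[[4.8,8.1,0,0,0,0],[3.8,8.6,0,0,0,0],[2.7,9.1,0,0,0,0],[1.5,9.3,0,0,0,0],[0.4,9.4,0,0,0,0]])

```text
time: 10.85
tool_pos: [513.0, -26.0, 214.6]
tcp_rot: [-180.0, 0.1, 180.0]
ft_force: [2.1, -2.5, 0.2]
finger_gap: 8.9
grip_force: 1.2
```

>>> apply_moves(rows=[[-0.9,9.3,0,0,0,0],[-2.0,9.2,0,0,0,0],[-3.1,8.9,0,0,0,0],[-4.2,8.4,0,0,0,0],[-5.3,7.9,0,0,0,0]])

```text
time: 11.48
tool_pos: [528.5, 17.5, 214.2]
tcp_rot: [-180.0, -0.0, 180.0]
ft_force: [2.1, -5.2, -0.8]
finger_gap: 8.8
grip_force: 1.9
```

>>> apply_moves(rows=[[-6.2,7.1,0,0,0,0],[-7.0,6.2,0,0,0,0],[-7.8,5.4,0,0,0,0],[-8.4,4.3,0,0,0,0],[-8.8,3.2,0,0,0,0]])

```text
time: 12.1
tool_pos: [567.0, 41.3, 214.3]
tcp_rot: [-179.8, 0.0, 179.9]
ft_force: [0.4, -14.6, 0.5]
finger_gap: 9.2
grip_force: 6.4
```

```bash
python3 an.py
```

```text
t 12.1 phase 35.9 rad 72.72 F resist 3.76 radial(out+) -14.07 fz 0.5 pos [567.   41.3 214.3]
```

>>> apply_moves(rows=[[-9.2,1.6,0,0,0,0],[-9.4,0.4,0,0,0,0],[-9.4,-0.2,0,0,0,0],[-9.3,-1.4,0,0,0,0],[-9.0,-2.6,0,0,0,0]])

```text
time: 12.72
tool_pos: [612.7, 42.1, 213.9]
tcp_rot: [179.9, -0.1, -180.0]
ft_force: [-5.2, 1.7, 0.5]
finger_gap: 8.9
grip_force: 2.3
```

```bash
sed -i 's/587.8,-28.4/587.8,-29.4/' an.py; python3 an.py
```

```text
t 12.725 phase 71.7 rad 75.72 F resist 5.48 radial(out+) -0.06 fz 0.52 pos [612.7  42.1 213.9]
```

>>> apply_moves(rows=[[-8.7,-3.7,0,0,0,0],[-8.1,-4.7,0,0,0,0],[-7.5,-5.8,0,0,0,0],[-6.7,-6.6,0,0,0,0],[-5.8,-7.4,0,0,0,0]])

```text
time: 13.35
tool_pos: [648.8, 14.5, 213.7]
tcp_rot: [179.9, -0.2, -179.9]
ft_force: [-9.7, 4.8, 2.3]
finger_gap: 9.3
grip_force: 4.4
```

```bash
python3 an.py
```

```text
t 13.35 phase 106.8 rad 75.17 F resist 9.58 radial(out+) -5.09 fz 2.25 pos [648.8  14.5 213.7]
```

>>> apply_moves(rows=[[-4.8,-8.1,0,0,0,0],[-3.8,-8.6,0,0,0,0],[-2.7,-9.1,0,0,0,0],[-1.5,-9.3,0,0,0,0],[-0.4,-9.4,0,0,0,0]])

```text
time: 13.98
tool_pos: [662.4, -29.0, 213.6]
tcp_rot: [179.8, -0.1, -179.9]
ft_force: [-5.1, 9.0, -0.5]
finger_gap: 8.8
grip_force: 4.4
```

```bash
python3 an.py
```

```text
t 13.975 phase 142.2 rad 74.62 F resist 9.05 radial(out+) -5.07 fz -0.51 pos [662.4 -29.  213.6]
```

>>> apply_moves(rows=[[1.2,-9.2,0,0,0,0],[2.0,-9.2,0,0,0,0],[3.1,-8.9,0,0,0,0],[4.2,-8.4,0,0,0,0],[5.3,-7.9,0,0,0,0]])

```text
time: 14.6
tool_pos: [647.1, -73.3, 213.8]
tcp_rot: [179.8, -0.0, -179.9]
ft_force: [-1.2, 5.6, -0.2]
finger_gap: 9.0
grip_force: 2.4
```

```bash
python3 an.py
```

```text
t 14.6 phase 179.0 rad 73.76 F resist 3.81 radial(out+) -4.25 fz -0.2 pos [647.1 -73.3 213.8]
```

>>> apply_moves(rows=[[6.2,-7.1,0,0,0,0],[7.0,-6.2,0,0,0,0],[7.8,-5.4,0,0,0,0],[8.4,-4.3,0,0,0,0],[8.8,-3.2,0,0,0,0]])

```text
time: 15.22
tool_pos: [607.7, -102.3, 214.4]
tcp_rot: [-179.9, -0.0, 180.0]
ft_force: [-3.2, -0.1, 0.5]
finger_gap: 9.3
grip_force: 1.3
```

>>> apply_moves(rows=[[9.2,-2.1,0,0,0,0],[9.4,-0.9,0,0,0,0],[9.4,0.2,0,0,0,0],[9.3,1.4,0,0,0,0],[9.0,2.6,0,0,0,0]])

```text
time: 15.85
tool_pos: [561.7, -99.7, 214.3]
tcp_rot: [180.0, 0.0, -180.0]
ft_force: [-2.2, 1.0, 0.4]
finger_gap: 8.9
grip_force: 1.1
```

>>> apply_moves(rows=[[8.7,3.7,0,0,0,0],[8.1,4.7,0,0,0,0],[7.5,5.8,0,0,0,0],[6.7,6.6,0,0,0,0],[5.8,7.4,0,0,0,0]])

```text
time: 16.48
tool_pos: [525.3, -71.4, 214.5]
tcp_rot: [-180.0, 0.0, -180.0]
ft_force: [-0.3, -0.1, 0.8]
finger_gap: 8.9
grip_force: 0.2
```

```bash
python3 an.py
```

```text
t 16.475 phase 288.6 rad 75.27 F resist -0.09 radial(out+) 0.35 fz 0.75 pos [525.3 -71.4 214.5]
```

>>> apply_moves(rows=[[4.8,8.1,0,0,0,0],[3.8,8.6,0,0,0,0],[2.7,9.1,0,0,0,0],[1.5,9.3,0,0,0,0],[0.4,9.4,0,0,0,0]])

```text
time: 17.1
tool_pos: [512.7, -26.9, 214.6]
tcp_rot: [-180.0, 0.1, 180.0]
ft_force: [1.3, -2.6, 0.9]
finger_gap: 9.4
grip_force: 1.2
```

```bash
python3 an.py
```

```text
t 17.1 phase 324.4 rad 75.18 F resist 2.57 radial(out+) -1.39 fz 0.94 pos [512.7 -26.9 214.6]
```

>>> apply_moves(rows=[[-0.9,9.3,0,0,0,0],[-2.0,9.2,0,0,0,0],[-3.1,8.9,0,0,0,0],[-4.2,8.4,0,0,0,0],[-5.3,7.9,0,0,0,0]])

```text
time: 17.73
tool_pos: [528.3, 15.7, 214.3]
tcp_rot: [-179.9, 0.0, 180.0]
ft_force: [3.0, -9.1, -0.5]
finger_gap: 9.2
grip_force: 3.6
```

```bash
python3 an.py; python3 - <<'E'
from h import *
p,d=eyes.snapshot("scene"); cv2.imwrite("pics/s2.png",cv2.resize(p[130:270,200:420,::-1],None,fx=3.5,fy=3.5))
E
```

```text
t 17.725 phase 359.7 rad 74.64 F resist 5.46 radial(out+) -7.93 fz -0.5 pos [528.3  15.7 214.3]
```

View pics/s2.png

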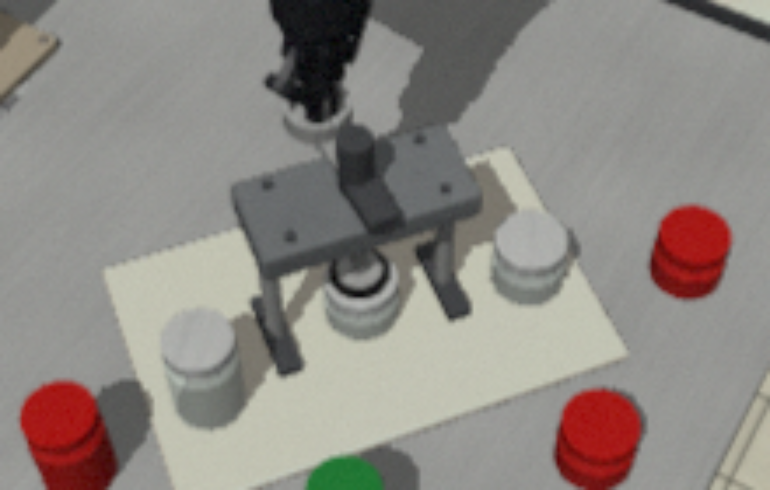

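The crop shows the ring gripped at (318,120) and the black rubber foot at (360,270), right at the lid. It may already be touching. I'll measure jar heights to identify the jar and predict contact.

```bash
python3 - <<'E'
from h import *
for c in("scene","top"):
    p,d,W=cloud(c)
    for nm,x,y in(("side mid?",707,88),("tall",525,-182),("ram",588,-29),("red1",837,183),("red2",850,-48)):
        m=(d>0)&(np.hypot(W[...,0]-x,W[...,1]-y)<45)&(W[...,2]<125)&(W[...,2]>20)
        h=np.histogram(W[m][:,2],bins=np.arange(20,126,3)); print(c,nm,[(int(e),int(n)) for e,n in zip(h[1],h[0]) if n>8])
    for n in("jar_low","jar_mid"):
        print(c,n,[(np.round(x["xyz"],0).tolist(),round(x["confidence"],2)) for x in models.boxes_of(n,c)[:4]])
p,d,W=cloud("scene"); m=(d>0)&(np.hypot(W[...,0]-588,W[...,1]+29)<42)&(W[...,2]<80)&(W[...,2]>50)
v,u=np.where(m); 
for x,y in sorted({(a//4*4,b//4*4) for a,b in zip(v,u)}): 
    if 12*0+1: print((y,x),np.round(W[x,y],0), p[x,y].tolist())
E
```

```text
scene side mid? [(20, 13), (23, 11), (29, 12), (32, 9), (35, 14), (38, 9), (41, 12), (44, 18), (47, 19), (50, 22), (53, 12), (62, 12), (65, 10), (71, 27), (74, 106), (77, 132), (80, 35)]
scene tall [(20, 13), (26, 11), (29, 11), (35, 11), (38, 10), (41, 10), (44, 10), (47, 11), (50, 10), (53, 10), (56, 15), (59, 9), (65, 10), (68, 12), (71, 11), (77, 19), (80, 9), (83, 12), (86, 22), (89, 22), (92, 23), (107, 11), (110, 11), (113, 46), (116, 145), (119, 117), (122, 9)]
scene ram [(20, 10), (23, 12), (26, 9), (29, 11), (32, 13), (38, 14), (41, 21), (44, 26), (56, 13), (62, 12), (65, 24), (68, 47), (71, 31), (74, 19), (77, 50), (80, 47), (83, 35)]
scene red1 [(20, 14), (26, 15), (29, 12), (32, 18), (35, 21), (38, 19), (41, 14), (50, 9), (53, 11), (59, 24), (62, 91), (65, 136), (68, 36)]
scene red2 [(23, 15), (26, 10), (29, 12), (32, 14), (35, 28), (38, 20), (41, 12), (53, 10), (56, 20), (59, 28), (62, 139), (65, 174), (68, 28)]
scene jar_low [([611.0, -55.0, 49.0], 0.85), ([594.0, -42.0, 199.0], 0.65)]
scene jar_mid [([840.0, 167.0, 65.0], 0.95), ([712.0, 74.0, 79.0], 0.71), ([855.0, -
[... 1368 characters left out ...]
 141]
(np.int64(296), np.int64(212)) [580. -54.  74.] [68, 67, 65]
(np.int64(300), np.int64(212)) [1001. -646. 1120.] [68, 70, 64]
(np.int64(304), np.int64(212)) [605. -45.  81.] [77, 77, 74]
(np.int64(308), np.int64(212)) [616. -39.  82.] [37, 39, 36]
(np.int64(312), np.int64(212)) [623. -26.  70.] [158, 157, 156]
(np.int64(292), np.int64(216)) [556. -44.  19.] [172, 174, 159]
(np.int64(296), np.int64(216)) [586. -63.  66.] [149, 150, 148]
(np.int64(300), np.int64(216)) [597. -58.  68.] [172, 174, 173]
(np.int64(304), np.int64(216)) [611. -55.  74.] [178, 179, 176]
(np.int64(308), np.int64(216)) [620. -45.  70.] [152, 154, 151]
(np.int64(296), np.int64(220)) [586. -65.  45.] [141, 147, 141]
```

>>> apply_moves(rows=[[-3.0,3.3,0,0,0,0],[-3.2,3.2,0,0,0,0],[-3.4,2.9,0,0,0,0],[-3.6,2.7,0,0,0,0],[-3.8,2.5,0,0,0,0]])

```text
time: 18.75
tool_pos: [545.3, 29.7, 214.3]
tcp_rot: [-179.9, 0.0, 179.9]
ft_force: [0.7, -8.8, -1.0]
finger_gap: 8.6
grip_force: 3.2
```

```bash
python3 an.py
```

```text
t 18.75 phase 16.8 rad 72.82 F resist 4.6 radial(out+) -7.55 fz -1.0 pos [545.3  29.7 214.3]
```

>>> apply_moves(rows=[[-4.0,2.2,0,0,0,0],[-4.2,2.0,0,0,0,0],[-4.3,1.7,0,0,0,0],[-4.4,1.4,0,0,0,0],[-4.5,1.2,0,0,0,0]])

```text
time: 19.38
tool_pos: [565.1, 39.6, 213.8]
tcp_rot: [180.0, -0.2, 180.0]
ft_force: [-10.0, -0.7, 2.3]
finger_gap: 9.2
grip_force: 4.4
```

```bash
python3 an.py
```

```text
t 19.375 phase 34.3 rad 72.64 F resist 9.77 radial(out+) 2.44 fz 2.33 pos [565.1  39.6 213.8]
```

Resistance is 9.8 N against about 3.8 N at this phase in the earlier turns, so ram force is about 60 N. The slope matches the rubber foot's stiffness against a hard stop, so the lid is home. I'll back off now.

>>> apply_moves(rows=[[4.5,-1.2,0,0,0,0],[4.4,-1.4,0,0,0,0],[4.3,-1.7,0,0,0,0],[4.2,-2.0,0,0,0,0],[4.0,-2.2,0,0,0,0]])

```text
time: 20.0
tool_pos: [544.8, 30.9, 214.5]
tcp_rot: [180.0, 0.0, -180.0]
ft_force: [2.1, 2.0, -0.3]
finger_gap: 8.8
grip_force: 0.9
```

```bash
python3 an.py
```

```text
t 20.0 phase 17.0 rad 74.1 F resist -2.9 radial(out+) 0.37 fz -0.29 pos [544.8  30.9 214.5]
```

>>> apply_moves(rows=[[3.8,-2.5,0,0,0,0],[3.6,-2.7,0,0,0,0],[3.4,-2.9,0,0,0,0],[3.2,-3.2,0,0,0,0],[3.0,-3.3,0,0,0,0]])

```text
time: 20.62
tool_pos: [528.0, 16.2, 214.5]
tcp_rot: [180.0, 0.1, -180.0]
ft_force: [4.6, 2.2, 0.4]
finger_gap: 9.0
grip_force: 2.1
```

```bash
python3 an.py
```

```text
t 20.625 phase 359.8 rad 75.2 F resist -4.55 radial(out+) -2.31 fz 0.37 pos [528.   16.2 214.5]
```

>>> apply_moves(rows=[[2.7,-3.8,0,0,0,0],[2.5,-4.0,0,0,0,0],[2.2,-4.1,0,0,0,0],[2.0,-4.3,0,0,0,0],[1.7,-4.4,0,0,0,0]])

```text
time: 21.25
tool_pos: [516.7, -4.3, 214.4]
tcp_rot: [180.0, 0.0, -180.0]
ft_force: [4.5, 4.3, -0.0]
finger_gap: 8.6
grip_force: 2.2
```

```bash
python3 an.py
```

```text
t 21.25 phase 341.9 rad 75.4 F resist -5.58 radial(out+) -2.76 fz -0.02 pos [516.7  -4.3 214.4]
```

>>> apply_moves(rows=[[1.4,-4.5,0,0,0,0],[1.1,-4.6,0,0,0,0],[0.9,-4.6,0,0,0,0],[0.6,-4.7,0,0,0,0],[0,0,0,0,0,0]])

```text
time: 21.88
tool_pos: [512.7, -22.9, 214.5]
tcp_rot: [180.0, 0.0, 180.0]
ft_force: [2.6, 3.2, 1.7]
finger_gap: 8.7
grip_force: 1.5
```

```bash
python3 an.py; python3 - <<'E'
from h import *
p,d,W=cloud("scene"); cv2.imwrite("pics/s3.png",cv2.resize(p[130:270,200:420,::-1],None,fx=3.5,fy=3.5))
m=(d>0)&(np.hypot(W[...,0]-588,W[...,1]+29)<45)&(W[...,2]<125)&(W[...,2]>20)
h=np.histogram(W[m][:,2],bins=np.arange(20,126,3)); print([(int(e),int(n)) for e,n in zip(h[1],h[0]) if n>8])
E
```

```text
t 21.875 phase 327.4 rad 75.36 F resist -3.36 radial(out+) -2.35 fz 1.74 pos [512.7 -22.9 214.5]
[(20, 11), (23, 11), (29, 12), (35, 15), (38, 11), (41, 21), (44, 21), (56, 11), (59, 10), (62, 29), (65, 55), (68, 29), (74, 12), (77, 20), (80, 33), (83, 48), (86, 29), (89, 11)]
```

View pics/s3.png

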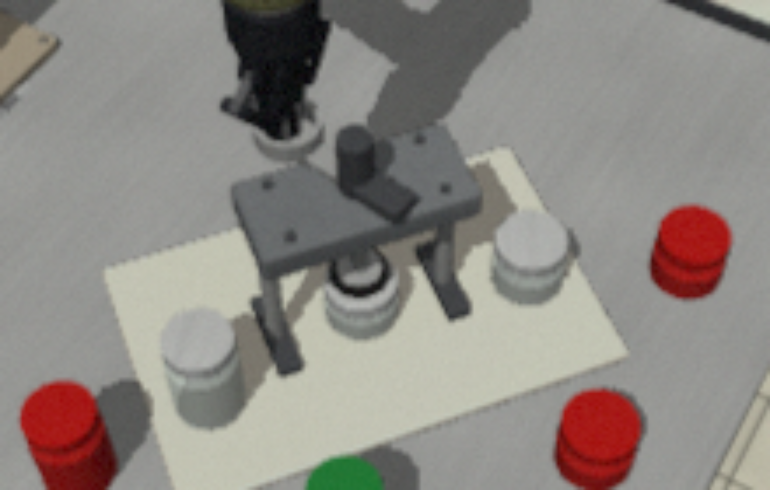

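Compared with the 4π view, the foot has risen, with more of the ram's black rim showing at (360,272), and the lid rim reads about 3 mm lower. The estimated gap is about 4 mm. Now I release: centre in the ring, shut the fingers, lift out.

>>> apply_moves(rows=[[0.4,1.5,0,0,0,0],[0,1,0,0,0,0],[0,0,0,0,0,0],[0,0,0,0,0,0],[0,0,0,0,0,0]], fingers=0)

```text
time: 22.55
tool_pos: [512.3, -20.1, 214.3]
tcp_rot: [-180.0, -0.0, -180.0]
ft_force: [-0.7, 0.1, -0.1]
finger_gap: -0.2
grip_force: 0.0
```

```bash
python3 an.py
```

```text
t 22.55 phase 329.5 rad 76.1 F resist -0.05 radial(out+) 0.71 fz -0.13 pos [512.3 -20.1 214.3]
```

>>> apply_moves(rows=[[0,0,-4,0,0,0],[0,0,-8,0,0,0],[0,0,-12,0,0,0],[0,0,-16,0,0,0],[0,0,-20,0,0,0]])

```text
time: 23.18
tool_pos: [512.3, -20.1, 275.8]
tcp_rot: [-180.0, 0.0, 180.0]
ft_force: [-0.7, -0.5, -1.1]
finger_gap: 0.2
grip_force: 0.0
```

>>> apply_moves(rows=[[10,0,-16,0,0,0],[16,0,-12,0,0,0],[16,0,-8,0,0,0],[10,0,-4,0,0,0],[0,0,0,0,0,0]])

```text
time: 23.8
tool_pos: [460.1, -20.1, 315.1]
tcp_rot: [-180.0, 0.1, 180.0]
ft_force: [0.8, -0.1, -0.2]
finger_gap: -0.4
grip_force: 0.0
```

```bash
python3 - <<'E'
from h import *
s=sense(); print(s["time"],np.round(s["tool_pos"],1),np.round(s["ft_force"],1),s["finger_gap"])
p,d,W=cloud("scene"); cv2.imwrite("pics/s4.png",cv2.resize(p[130:270,200:420,::-1],None,fx=3.5,fy=3.5))
for c in("scene","top"):
    if c=="top": p,d,W=cloud(c)
    m=(d>0)&(np.hypot(W[...,0]-588,W[...,1]+29)<45)&(W[...,2]<125)&(W[...,2]>20)
    print(c,[np.round(x["xyz"],1) for x in models.place_of("finger_ring",c)[:1]])
E
```

```text
23.8 [460.1 -20.1 315.1] [ 0.8 -0.1 -0.2] -0.37818238357244355
scene [array([515.6, -19.3, 232.4])]
top []
```

View pics/s4.png

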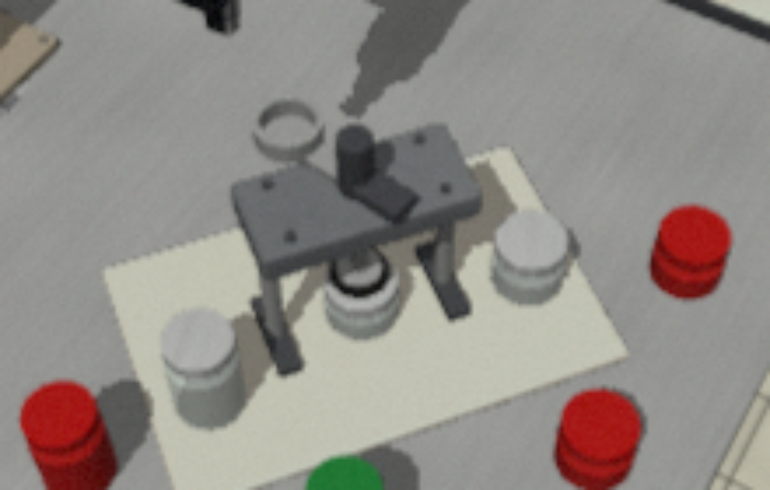

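The gripper is clear of the ring. The ring rests at (288,130), world about (515,-19), inside the zone where the crank stays put. The other jars have not moved and the foot is above the lid.

```bash
python3 -c "
from bench import job
print(job.hand_in())"
```

```text
the job is handed in; nothing more can be done
None
```

I pressed the lid of jar_low, the jar under the press, home at about 60 N (estimated), backed the crank off to an estimated gap of about 4 mm, let go, and handed the job in at 24 s; the result was not shown.

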